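Set up the rotating counter display

ROBOT

A 6-joint arm with a two-finger parallel gripper is mounted at the origin on a cart in front of the work surface, level with it; the furniture and walls round the work are solid. World frame = base frame: x ahead of the robot, y to its left, z up, the work surface at z = 0. Lengths are in m, angles in rad, forces in N, time in s.
With the tool pointing down it reaches from about 0.3 to 0.825 m from the base axis. Payload 5.4 kg.
Tool frame: the origin (TCP) lies between the finger pads; the fingertips stand 22 mm ahead of it and the grasp point (between the pads) lies 3 mm ahead of it; z points along the fingers, y is the direction in which the jaws open and shut (so a half turn about z gives the same grasp; the last joint's range is limited). The gripper opens to 92 mm and grips with 3 to 60 N. Pads are 20 mm wide; open, the fingers measure 128 mm over their backs; the gripper's body (75 mm by 189 mm) begins 69 mm behind the grasp point.
Start: joints at [-1.498, 0.158, 1.597, -0, 1.386, -0.21], TCP at [0.16, -0.552, 0.237] pointing down, gripper open.
Joint ranges: [-2.91, 2.91], [-0.94, 2.29], [0.18, 2.7], [-1.29, 4.43], [0.17, 2.64], [-3, 3]. Speed limits (rad/s): [2.57, 2.57, 3.14, 3.14, 3.14, 3.14].

INTERFACE

Orientations are given as a rotation vector (axis times angle).
In Python, from station import env gives the robot as it stands.
- The arm moves only by the tool servo_tool, never from a script. Its argument "motion" is a list of rows, each an object of numbers: "jaw": the closure, from 0 (fully open) to 1 (shut); "x", "y", "z": the shift along the world's x, y, z in cm; "ax", "ay", "az": the turn, a rotation vector about the world's x, y, z in degrees. A call has 1 to 12 rows; each row shifts and turns the commanded pose from where the row before left it; what a row does not reach is not made up. A row lasts 1/10 s, in which the tool goes at most 50 mm and 8.59 degrees, less where a joint would pass 70% of its speed; a pose out of reach is approached as far as the arm can. A call is refused whole if a number of a shift passes 5 or a number of a turn 8.59, either way. A call with a gripper value outside its range is refused whole. The fingers move at their own pace and stop on an object; the grip force is fixed at half the most. Time passes only in rows, so rows that do not move let the fingers close. It gives the time, the measured TCP pose, the force and the opening at its end, in the units of the state.
- env.sense(): the state, without advancing time (a new reading comes with each control period).
- env.snapshot(name): name is "scene" or "top" or "wrist"; returns the picture (400x640x3 uint8, red, green, blue); there is no depth.
- env.camera_model(name): a dict with "mtx" (3x3 intrinsics, pixels), "eye" and "attitude" of the camera in the world. Camera axes: x right, y up, looking along -z (the intrinsics and any distortion apply to the point x, -y, -z); pixel columns grow to the right and rows downward; lengths in m; the calibration is good to about 2 mm. The wrist camera is an equidistant fisheye: a pixel r from the principal point sees the ray r / f radians off the axis. A picture is of the moment at which its call begins: read the wrist's pose just before it. camera_model takes no time and is no camera call; for the wrist camera it gives the pose at the moment of the call.
- env.finish_job(): hands the job in, once; it reports no verdict.
Trained networks look in the newest picture that a camera, given by its name, has taken for a name from the list of things; names that differ only in an ending like _2 or _b are one class to them, and where a whole thing is asked for, a point or a joint stands for the part that bears it (a point fixed in the world has none). Each returns a list of dicts, best first, with "confidence" (0 to 1); they miss things now and then, are a little off and sometimes report something else, mostly with a low value. They report only what shows in the picture. A call takes as long as a camera call.
- env.silhouettes(camera, target): "pixels" (400x640 bool, what is visible of it).
- env.place_of(camera, target): "position" ([x, y, z] in m, in the coordinates of the camera as it stood for that picture, good to about 4 mm: a listed point, or the origin of a listed thing).
The state is a dict: "t": time; "joint_positions": joint angles; "joint_vel": joint speeds; "effort": joint torques, N m; "position": TCP position; "ee_rot": TCP orientation; "wrist_force": force on the tool from outside, world axes, zero at the start; "torque": the same for the moment, N m; "opening": opening from 0.0 (shut) to 1.0 (fully open).
Only numpy, scipy, OpenCV 4.12 (cv2) and the standard library are available. Lean on these libraries where they do the work, as an engineer would, in place of code of your own. Each camera call takes 0.05 s, during which the arm holds its last target.

TASK

Set up the rotating display for opening: stand the bow-front tin in the foam pocket on the turntable, upright and pushed fully home (it only fits one way round), and turn the small bar knob in the middle of the control clockwise until its pointer stands on the long scale mark. The big ring round that knob sets the light and must stay as it is, and the goods around must not be shifted.

Things in the scene. Friction and masses are not known exactly. Their poses are not given: they have to be found in the camera images.
- tin_center (a point): centre, half-way up, of the loose tin standing on the table: metal with a paper band, 46 (x) x 56 (y) x 76 mm tall, 0.11 to 0.23 kg. Footprint: flat back with square corners at x = +23 mm, parallel flat sides at y = +-28 mm from x = +23 to -5 mm, then a half-elliptic bow to x = -23 mm. z is up. Grip it across the flat sides (56 mm).
- pocket (a point): middle of the floor, 46 mm above the table, of the bow-front pocket in the round grey foam pad on the turntable. Its axes are where the tin's x, y, z must lie (flat back +x, bow -x); turned round the tin will not go in. 18 mm deep, 1.5 mm larger than the tin all round, 3 mm lead-in at the mouth. Home, the tin stands on the floor, its centre 38 mm above this point.
- speed_knob_grip (a point): inner knob (speed): point on its vertical axis, 70 mm above the table, half-way up its bar. The bar is 11.5 mm thick (local y), 35 mm long (local x), 57.5 to 81 mm above the table; its white pointer line points to local +x; z is up. The 33 mm disc under it turns with it. Grip across the thickness, fingertips no lower than 57 mm above the table.
- speed_knob (a joint): angle of the inner bar knob, 0 to 4.71 rad, growing clockwise seen from above. The scale on the black panel has ten white marks 0.524 rad (30 degrees) apart, from 0; the long mark is at 3.14 rad. Turns lightly (0.03 N m) and stays where it is left.
- light_ring (a joint): angle of the outer ring (light), growing clockwise; it turns as lightly as the inner knob (0.02 N m), and must be left where it stands.
- light_ring_mark (a point): index line on the top of the outer ring, 25 mm from the common axis. The ring is 57 mm in diameter with a fluted rim, and its top is 51 mm above the table.
- display: the white rotating-display unit, fixed, 150 mm (x) by 280 mm (y), 38 mm high; origin under its centre. The turntable's axis is at y = -62 mm, the axis of the two knobs at y = +88 mm in its frame.
- ring_pack_a: bystander: ring cake in a film bag, 90 x 94 x 24 mm, loose; origin under its centre.
- bar_pack_a: bystander: wrapped bar, 57 x 101 x 25 mm, loose; origin under its centre.
- jar_a: bystander: jar with honey-coloured filling, 64 mm across, 97 mm tall, loose; origin under its centre.
- platter (a joint): turntable angle, carrying the 124 mm foam pad, whose top is 64 mm above the table; geared and stiff (0.6 N m). A springy foam rib in each flat side of the pocket grips the tin over the lowest 14 mm: it does not drop in by its weight but wants a push of about 3 to 10 N.

How it is judged:
At the end, for the whole second after the job is handed in: The tin stands upright in the pocket within 4 mm and 0.1 rad, on its floor to within 2.5 mm; the inner knob stands within 0.16 rad (9 degrees, a third of a mark) of the long mark and is at rest; the outer ring's index lies within 3 mm (about 0.12 rad) of where it began (x of tin_center in the frame of pocket between -0.004 and 0.004 m and y of tin_center in the frame of pocket between -0.004 and 0.004 m and z of tin_center in the frame of pocket between 0.035 and 0.0405 m and angle between the x axis of tin_center and the x axis of pocket, either way round below 0.1 rad and angle between tin_center's own z axis and vertical below 0.06 rad and value of joint speed_knob between 2.98 and 3.3 rad and distance of light_ring_mark from where it was at the start of the episode below 0.003 m and velocity of joint speed_knob between -0.1 and 0.1 rad/s); the robot touches nothing.
It fails at once if the outer ring is turned (its index moves more than 3 mm, about 0.12 rad) (distance of light_ring_mark from where it was at the start of the episode above 0.003 m).
It fails at once if the tin is tipped over (angle between tin_center's own z axis and vertical above 0.7 rad).
It fails at once if one of the goods around is shifted by more than 20 mm (distance of any of ring_pack_a, bar_pack_a, jar_a from where it was at the start of the episode above 0.02 m).
It also fails if it takes over 67 s, if anything falls off the work surface, if the arm or the gripper's body presses on something with over 40 N, if the wrist force passes 120 N, or if a joint passes its speed limit or range.

## Working session

There is one attempt and no reset: what is moved stays moved. The work goes in short steps, Python scripts to look and compute and a tool call to move; the robot and the scene stay as the last step left them, time stands still between calls to the robot, and variables do not carry over. Pictures are saved under pics/ and viewed, and the job is handed in when it is done.

Besides the shell and the picture viewer there is one more tool, called after ">>>" as name(argument=value, ...), one argument or row to a line, values as JSON. servo_tool: Moves the arm, as the interface text tells. Its arguments: {"type":"object","properties":{"motion":{"type":"array","items":{"type":"object","properties":{"jaw":{"type":"number"},"x":{"type":"number"},"y":{"type":"number"},"z":{"type":"number"},"ax":{"type":"number"},"ay":{"type":"number"},"az":{"type":"number"}}}}},"required":["motion"]}

```bash
ls; mkdir -p pics; cat > h.py <<'E'
from station import env
import numpy as np, cv2
from scipy.spatial.transform import Rotation as R
np.set_printoptions(precision=4,suppress=True)
def snap(cam,fn):
    im=env.snapshot(cam); cv2.imwrite('pics/'+fn,im[:,:,::-1]); return im
def att(m):
    a=np.array(m['attitude'],float)
    return a if a.shape==(3,3) else R.from_rotvec(a).as_matrix() if a.size==3 else R.from_quat(a).as_matrix()
def world(cam,p,m=None):
    m=m or env.camera_model(cam); return att(m)@np.array(p)+np.array(m['eye'])
def proj(cam,P,m=None):
    m=m or env.camera_model(cam); p=att(m).T@(np.array(P)-m['eye']); q=np.array([p[0],-p[1],-p[2]])
    K=np.array(m['mtx'])
    if cam=='wrist':
        r=np.hypot(q[0],q[1]); th=np.arctan2(r,q[2]); d=q[:2]/max(r,1e-9)*th
        return np.array([K[0,0]*d[0]+K[0,2],K[1,1]*d[1]+K[1,2]])
    u=K@q; return u[:2]/u[2]
def ray(cam,uv,m=None):
    m=m or env.camera_model(cam);K=np.array(m['mtx'])
    a=np.array([(uv[0]-K[0,2])/K[0,0],(uv[1]-K[1,2])/K[1,1]])
    if cam=='wrist':
        th=np.hypot(*a); d=np.r_[a/max(th,1e-9)*np.sin(th),np.cos(th)]
    else: d=np.r_[a,1]
    return np.array(m['eye']), att(m)@np.array([d[0],-d[1],-d[2]])
def onplane(cam,uv,z,m=None):
    o,d=ray(cam,uv,m); return o+d*(z-o[2])/d[2]
E
python3 - <<'E'
from h import *
print(env.sense())
for c in ['scene','top','wrist']:
    print(c,env.camera_model(c)); snap(c,c+'0.png')
for c in ['top','scene']:
    for n in ['tin_center','pocket','speed_knob_grip','light_ring_mark','display','ring_pack_a','bar_pack_a','jar_a']:
        print(c,n,[(world(c,d['position']),round(d['confidence'],2)) for d in env.place_of(c,n)[:3]])
print(env.sense()['t'])
E
```

```text
pics
{'t': 0.0, 'joint_positions': array([-1.4981,  0.159 ,  1.5982,  0.    ,  1.3862, -0.2101]), 'joint_vel': array([ 0.0021,  0.0007,  0.001 , -0.0009, -0.0004, -0.0007]), 'effort': array([  0.0006, -38.5574, -32.2104,   0.0702,   0.038 ,  -0.0002]), 'position': array([ 0.1604, -0.5516,  0.2357]), 'ee_rot': array([-3.1085, -0.4426, -0.0002]), 'wrist_force': array([-0.5513, -0.3048, -0.406 ]), 'torque': array([-0.0136, -0.0401, -0.0009]), 'opening': 0.998883963499282}
scene {'mtx': array([[412.6043,   0.    , 324.7756],
       [  0.    , 412.6043, 189.4619],
       [  0.    ,   0.    ,   1.    ]]), 'eye': array([-0.4396,  0.3958,  0.6917]), 'attitude': array([ 0.6444, -1.0626, -1.824 ])}
top {'mtx': array([[463.2256,   0.    , 318.9845],
       [  0.    , 463.2256, 203.3803],
       [  0.    ,   0.    ,   1.    ]]), 'eye': array([ 0.2929, -0.0784,  1.164 ]), 'attitude': array([ 0.1481, -0.1604, -1.5467])}
wrist {'mtx': array([[309.7069,   0.    , 322.5338],
       [  0.    , 309.7069, 206.6366],
       [  0.    ,   0.    ,   1.    ]]), 'eye': array([ 0.2373, -0.5293,  0.3843]), 'att
[... 365 characters left out ...]
0.136 ,  0.004 ]), 0.84)]
top ring_pack_a [(array([0.3931, 0.1199, 0.0054]), 0.95)]
top bar_pack_a [(array([ 0.3893, -0.3757,  0.0007]), 0.9)]
top jar_a [(array([ 0.6553,  0.2092, -0.0015]), 0.77), (array([ 0.5856, -0.0489,  0.0722]), 0.7), (array([ 0.5695, -0.198 ,  0.0487]), 0.4)]
scene tin_center []
scene pocket [(array([ 0.3854,  0.1214, -0.0016]), 0.24)]
scene speed_knob_grip [(array([ 0.5883, -0.0468,  0.0696]), 0.6)]
scene light_ring_mark [(array([ 0.6034, -0.029 ,  0.0503]), 0.67)]
scene display [(array([ 0.5758, -0.1354, -0.0004]), 0.57)]
scene ring_pack_a [(array([ 0.385 ,  0.125 , -0.0041]), 0.84), (array([ 0.5863, -0.0462,  0.0678]), 0.33)]
scene bar_pack_a []
scene jar_a []
0.95
```

View pics/top0.png

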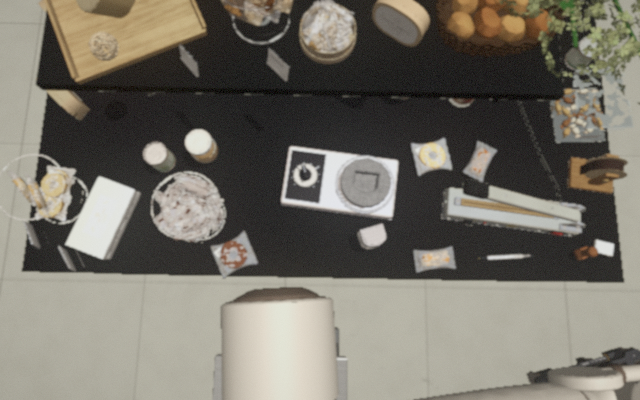

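View pics/scene0.png

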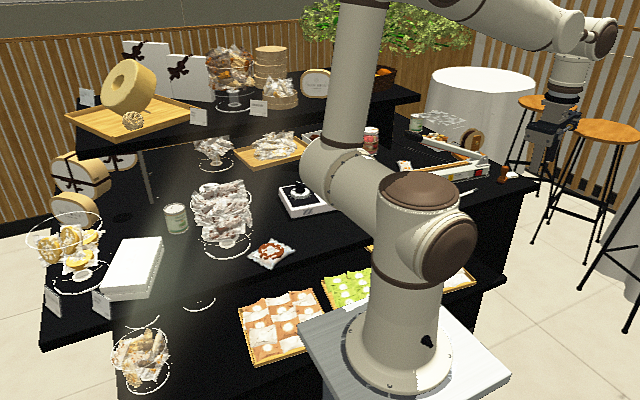

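View pics/wrist0.png

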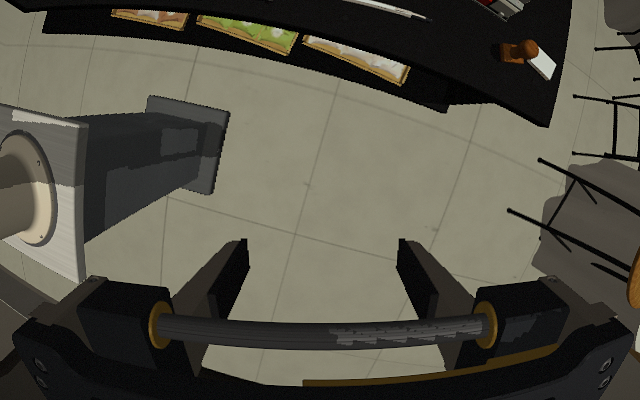

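```bash
python3 - <<'E'
import cv2
im=cv2.imread('pics/top0.png')
a=im[170:300,300:430]; cv2.imwrite('pics/t_tin.png',cv2.resize(a,None,fx=4.6,fy=4.6,interpolation=cv2.INTER_CUBIC))
a=im[60:190,250:430]; cv2.imwrite('pics/t_disp.png',cv2.resize(a,None,fx=4.4,fy=4.4,interpolation=cv2.INTER_CUBIC))
E
```

```text
(no output)
```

View pics/t_tin.png

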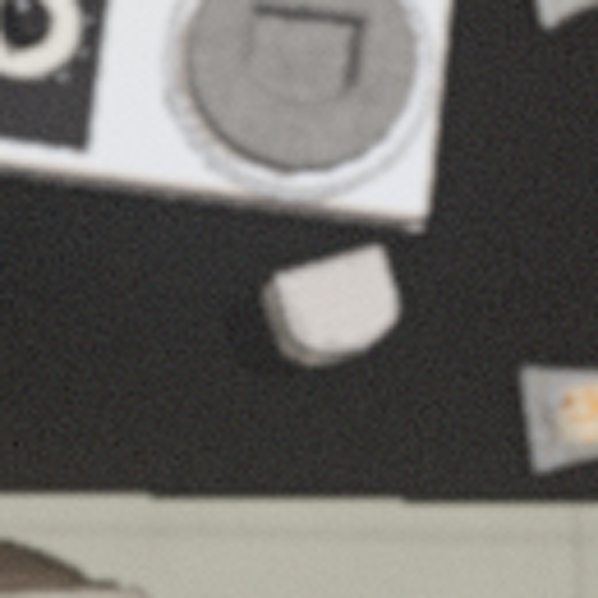

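View pics/t_disp.png

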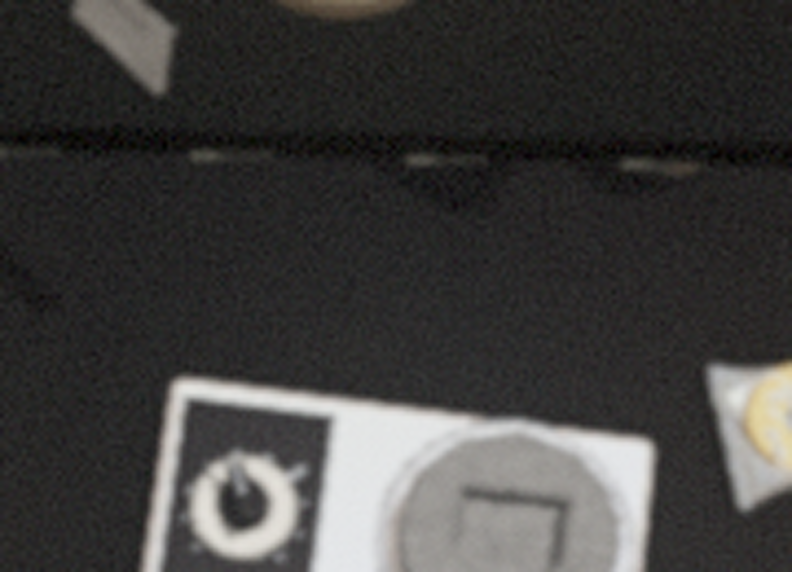

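```bash
python3 - <<'E'
from h import *
def yaw(a,b,z):
    p=onplane('top',a,z);q=onplane('top',b,z);d=p-q;print(p,q,np.linalg.norm(d),np.degrees(np.arctan2(-d[0],d[1])))
yaw((358.7,230.9),(382.6,223.3),.076)
yaw((355.7,171.4),(378.4,174.3),.064)
s=lambda x,y:(x/4.4+250,y/4.4+60)
yaw(s(180,380),s(652,440),.038)
yaw(s(232,460),s(245,495),.081)
print(onplane('top',s(298,470),.0385))
for i in ('tin_center','jar_a'): print(i)
E
```

```text
[ 0.4454 -0.1803  0.076 ] [ 0.4647 -0.2371  0.076 ] 0.06004190969452485 18.745547506081888
[ 0.5943 -0.1739  0.064 ] [ 0.5881 -0.2297  0.064 ] 0.05613549480515795 -6.374489896625086
[ 0.6638 -0.0114  0.038 ] [ 0.6334 -0.2836  0.038 ] 0.2739773125536612 -6.371076507130338
[ 0.6042 -0.0439  0.081 ] [ 0.5844 -0.0515  0.081 ] 0.021192556583483808 -68.9216934731925
[ 0.6113 -0.0804  0.0385]
tin_center
jar_a
```

>>> servo_tool(
  motion=[
    {"x": 3,"y": 4,"jaw": 0},
    {"x": 3,"y": 4},
    {"x": 3,"y": 4},
    {"x": 3,"y": 4},
    {"x": 3,"y": 4},
    {"x": 3,"y": 4},
    {"x": 3,"y": 4},
    {"x": 3,"y": 4},
    {},
    {},
  ],
)

```text
validation failed for argument at $.mo...
```

```bash
python3 - <<'E'
from h import *
print(env.sense()['position'],env.sense()['ee_rot'],env.sense()['t'])
m=env.camera_model('wrist');print(m)
snap('wrist','w1.png')
for n in ['tin_center','pocket','speed_knob_grip']:
    print(n,[(world('wrist',d['position'],m),round(d['confidence'],2)) for d in env.place_of('wrist',n)[:2]])
E
```

```text
[ 0.1604 -0.5522  0.2366] [3.1102 0.4428 0.    ] 0.95
{'mtx': array([[309.7069,   0.    , 322.5338],
       [  0.    , 309.7069, 206.6366],
       [  0.    ,   0.    ,   1.    ]]), 'eye': array([ 0.2373, -0.5296,  0.3851]), 'attitude': array([-0.2504,  0.1855, -1.2782])}
tin_center []
pocket []
speed_knob_grip []
```

View pics/w1.png

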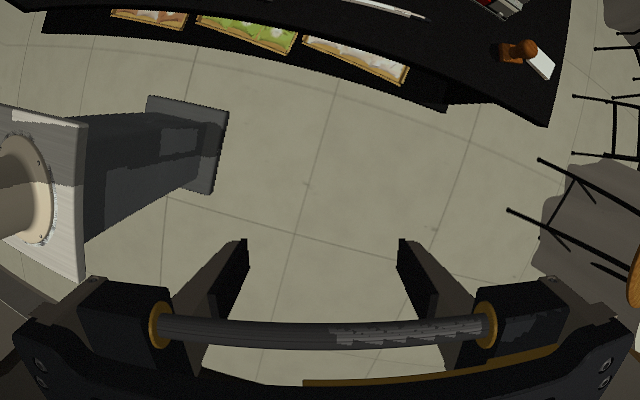

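>>> servo_tool(
  motion=[
    {"x": 3,"y": 4,"jaw": 0},
    {"x": 3,"y": 4},
    {"x": 3,"y": 4},
    {"x": 3,"y": 4},
    {"x": 3,"y": 4},
    {"x": 3,"y": 4},
    {"x": 3,"y": 4},
    {"x": 3,"y": 4},
    {"x": 0},
    {"x": 0},
  ],
)

```text
validation failed for argument at $.mo...
```

>>> servo_tool(
  motion=[
    {"x": 3,"y": 4,"z": 0,"ax": 0,"ay": 0,"az": 0,"jaw": 0},
    {"x": 3,"y": 4,"z": 0,"ax": 0,"ay": 0,"az": 0,"jaw": 0},
    {"x": 3,"y": 4,"z": 0,"ax": 0,"ay": 0,"az": 0,"jaw": 0},
    {"x": 3,"y": 4,"z": 0,"ax": 0,"ay": 0,"az": 0,"jaw": 0},
    {"x": 3,"y": 4,"z": 0,"ax": 0,"ay": 0,"az": 0,"jaw": 0},
    {"x": 3,"y": 4,"z": 0,"ax": 0,"ay": 0,"az": 0,"jaw": 0},
    {"x": 3,"y": 4,"z": 0,"ax": 0,"ay": 0,"az": 0,"jaw": 0},
    {"x": 3,"y": 4,"z": 0,"ax": 0,"ay": 0,"az": 0,"jaw": 0},
    {"x": 0,"y": 0,"z": 0,"ax": 0,"ay": 0,"az": 0,"jaw": 0},
    {"x": 0,"y": 0,"z": 0,"ax": 0,"ay": 0,"az": 0,"jaw": 0},
  ],
)

```text
t: 2.15
position: [0.4008, -0.2315, 0.2367]
ee_rot: [3.109, 0.447, -0.0]
wrist_force: [-0.4, 0.9, 0.6]
opening: 1.001
```

```bash
python3 - <<'E'
from h import *
print(env.sense()['position'],env.sense()['ee_rot'],env.sense()['t'])
m=env.camera_model('wrist');print(m)
im=snap('wrist','w1b.png')
for n in ['tin_center','pocket','speed_knob_grip','light_ring_mark']:
    print(n,[(world('wrist',d['position'],m),round(d['confidence'],2)) for d in env.place_of('wrist',n)[:2]])
E
```

```text
[ 0.4008 -0.2315  0.2367] [ 3.109   0.4471 -0.0003] 2.15
{'mtx': array([[309.7069,   0.    , 322.5338],
       [  0.    , 309.7069, 206.6366],
       [  0.    ,   0.    ,   1.    ]]), 'eye': array([ 0.4777, -0.2086,  0.3852]), 'attitude': array([-0.2512,  0.1849, -1.2754])}
tin_center []
pocket [(array([ 0.3873, -0.3757,  0.0017]), 0.73), (array([ 0.5667, -0.1971,  0.0519]), 0.66)]
speed_knob_grip []
light_ring_mark []
```

View pics/w1b.png

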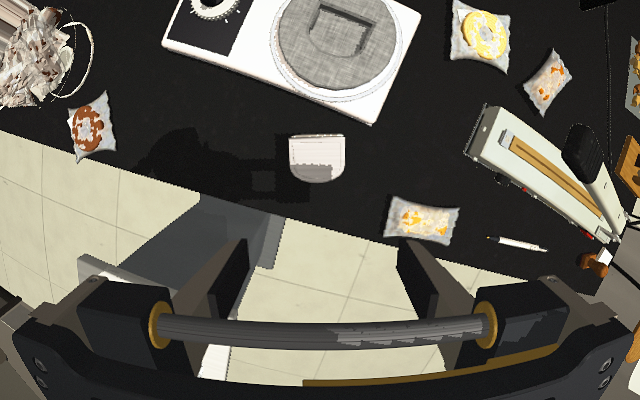

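```bash
python3 - <<'E'
import cv2
im=cv2.imread('pics/w1b.png')
a=im[115:200,270:365]; cv2.imwrite('pics/w1_tin.png',cv2.resize(a,None,fx=6.5,fy=6.5,interpolation=cv2.INTER_CUBIC))
a=im[0:110,260:420]; cv2.imwrite('pics/w1_pk.png',cv2.resize(a,None,fx=5,fy=5,interpolation=cv2.INTER_CUBIC))
E
```

```text
(no output)
```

View pics/w1_tin.png

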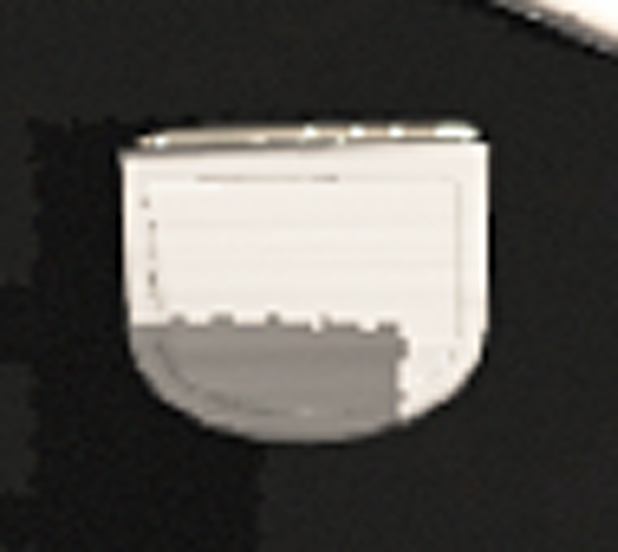

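View pics/w1_pk.png

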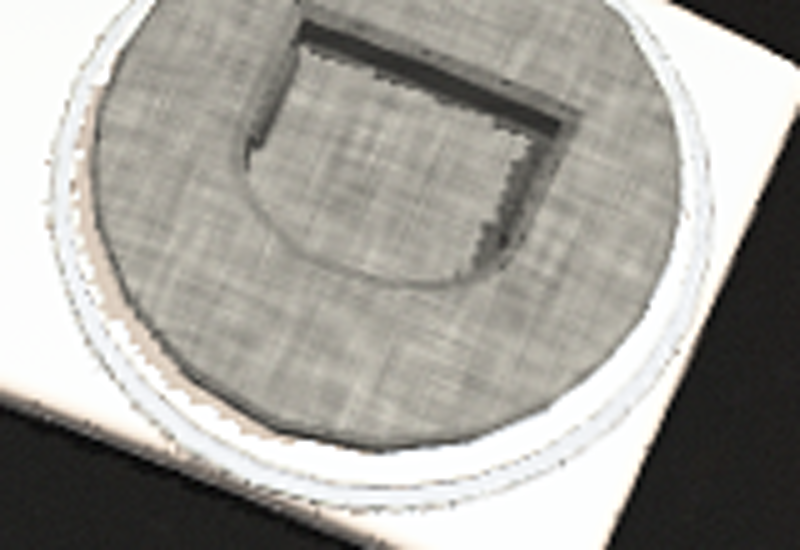

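```bash
cat > fit.py <<'E'
from h import *
from scipy.optimize import least_squares
def outline(sx=0,n=200):
    # tin footprint, offset sx outward
    a=.028+sx; b=.018+sx
    t=np.linspace(0,np.pi,n)
    bow=np.c_[-.005-b*np.sin(t), a*np.cos(t)]
    back=np.c_[np.full(n,.023+sx),np.linspace(-a,a,n)]
    s=np.linspace(-.005,.023+sx,n)
    return np.r_[bow,back,np.c_[s,np.full(n,a)],np.c_[s,np.full(n,-a)]]
def fit(P,x0,sx=0):
    O=outline(sx)
    def res(v):
        c,s=np.cos(v[2]),np.sin(v[2]); M=np.array([[c,-s],[s,c]])
        L=(P-v[:2])@M
        D=np.linalg.norm(L[:,None]-O[None],axis=2)
        return D.min(1)*1e3
    r=least_squares(res,x0,diff_step=1e-4)
    return r.x[:2],np.degrees(r.x[2]),res(r.x)
E
python3 - <<'E'
from fit import *
m=env.camera_model('wrist')
px=[(122,152),(180,151),(300,149),(420,146),(488,145),(124,220),(128,300),(489,220),(488,310),(150,370),(200,415),(250,436),(305,440),(370,432),(430,405),(470,365)]
P=np.array([onplane('wrist',(270+u/6.5,115+v/6.5),.076,m)[:2] for u,v in px])
print(fit(P,[.433,-.216,.32]))
# pocket mouth outline at top z=.064 ; mouth = tin+1.5 + lead-in
px=[(300,30),(580,110),(440,70),(240,130),(270,75),(245,180),(280,235),(330,268),(400,287),(460,285),(505,262),(550,180),(530,215)]
P=np.array([onplane('wrist',(260+u/5,v/5),.064,m)[:2] for u,v in px])
for sx in (.0015,.003,.0045): print(sx,fit(P,[.567,-.198,-.11],sx))
# turntable rim circle center (pad, top z .064)
px=[(95,150),(130,265),(200,370),(290,430),(380,450),(470,438),(560,400),(630,330),(670,250),(680,170),(650,80)]
P=np.array([onplane('wrist',(260+u/5,v/5),.064,m)[:2] for u,v in px])
r=least_squares(lambda v:(np.linalg.norm(P-v,axis=1)-.062)*1e3,[.567,-.198]);print(r.x,r.fun)
E
```

```text
(array([ 0.4333, -0.2186]), np.float64(16.937575183651365), array([0.0323, 0.3746, 0.4672, 0.2556, 0.0343, 0.0489, 0.1488, 0.1284,
       0.0594, 1.1122, 0.3429, 0.3932, 0.2021, 0.103 , 0.4195, 0.8186]))
0.0015 (array([ 0.566 , -0.2029]), np.float64(-2.2094850485028728), array([0.3093, 3.4091, 0.3236, 2.9644, 1.0875, 0.2431, 0.2945, 0.5644,
       0.5213, 0.5115, 0.1461, 1.5709, 0.0631]))
0.003 (array([ 0.5664, -0.2029]), np.float64(-1.179917658886923), array([1.7169, 1.6352, 1.6436, 1.4718, 0.6529, 1.1225, 0.9453, 0.5996,
       0.5306, 0.4948, 1.1407, 0.25  , 1.4277]))
0.0045 (array([ 0.5673, -0.2031]), np.float64(1.4885024240171605), array([2.8343, 1.1018, 4.1651, 0.1971, 2.5733, 2.1855, 1.8759, 1.305 ,
       1.0268, 0.9635, 2.0425, 1.1043, 3.1878]))
[ 0.5685 -0.2015] [-1.4762 -4.0843 -1.7495  0.4715  1.2121  0.4968  0.3472 -0.7812 -1.1211
 -1.3649 -3.6306]
```

>>> servo_tool(
  motion=[
    {"x": 1.65,"y": 0.65,"z": -4.5,"ax": 0,"ay": 0,"az": 0.6,"jaw": 0},
    {"x": 1.6,"y": 0.64,"z": -4.5,"ax": 0,"ay": 0,"az": 0,"jaw": 0},
    {"x": 0,"y": 0,"z": -4.5,"ax": 0,"ay": 0,"az": 0,"jaw": 0},
    {"x": 0,"y": 0,"z": -3.2,"ax": 0,"ay": 0,"az": 0,"jaw": 0},
    {"x": 0,"y": 0,"z": -2,"ax": 0,"ay": 0,"az": 0,"jaw": 0},
    {"x": 0,"y": 0,"z": 0,"ax": 0,"ay": 0,"az": 0,"jaw": 0},
    {"x": 0,"y": 0,"z": 0,"ax": 0,"ay": 0,"az": 0,"jaw": 0},
  ],
)

```text
t: 3.1
position: [0.4328, -0.2202, 0.0501]
ee_rot: [3.108, 0.457, 0.0]
wrist_force: [0.7, -0.2, -0.2]
opening: 1.0
```

```bash
python3 - <<'E'
from h import *
s=env.sense();print(s['position'],s['ee_rot'],s['t'],s['wrist_force'])
im=snap('wrist','w2.png')
E
```

```text
[ 0.4328 -0.2202  0.0501] [3.1081 0.4567 0.0001] 3.1 [ 0.7185 -0.1988 -0.1975]
```

View pics/w2.png

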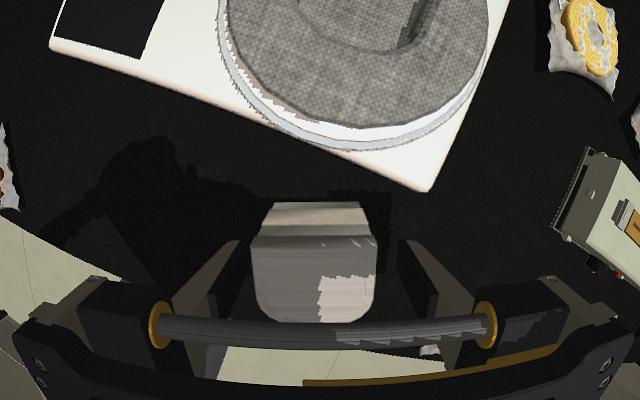

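>>> servo_tool(
  motion=[
    {"x": 0.6,"y": 0.33,"z": 0,"ax": 0,"ay": 0,"az": 0,"jaw": 0},
    {"x": 0,"y": 0,"z": 0,"ax": 0,"ay": 0,"az": 0,"jaw": 0},
    {"x": 0,"y": 0,"z": 0,"ax": 0,"ay": 0,"az": 0,"jaw": 1},
    {"x": 0,"y": 0,"z": 0,"ax": 0,"ay": 0,"az": 0,"jaw": 1},
    {"x": 0,"y": 0,"z": 0,"ax": 0,"ay": 0,"az": 0,"jaw": 1},
    {"x": 0,"y": 0,"z": 0,"ax": 0,"ay": 0,"az": 0,"jaw": 1},
    {"x": 0,"y": 0,"z": 0,"ax": 0,"ay": 0,"az": 0,"jaw": 1},
    {"x": 0,"y": 0,"z": 0,"ax": 0,"ay": 0,"az": 0,"jaw": 1},
    {"x": 0,"y": 0,"z": 0,"ax": 0,"ay": 0,"az": 0,"jaw": 1},
  ],
)

```text
t: 4.05
position: [0.4388, -0.2156, 0.0496]
ee_rot: [-3.107, -0.459, 0.0]
wrist_force: [-0.4, 2.7, 2.4]
opening: 0.61
```

>>> servo_tool(
  motion=[
    {"x": 0,"y": 0,"z": 3,"ax": 0,"ay": 0,"az": 0,"jaw": 1},
    {"x": 0,"y": 0,"z": 4.5,"ax": 0,"ay": 0,"az": 0,"jaw": 1},
    {"x": 1.7,"y": 1.9,"z": 3.5,"ax": 0,"ay": 0,"az": -7.8,"jaw": 1},
    {"x": 1.7,"y": 1.9,"z": 0,"ax": 0,"ay": 0,"az": -7.7,"jaw": 1},
    {"x": 1.7,"y": 1.8,"z": 0,"ax": 0,"ay": 0,"az": -7.7,"jaw": 1},
    {"x": 0,"y": 0,"z": 0,"ax": 0,"ay": 0,"az": 0,"jaw": 1},
    {"x": 0,"y": 0,"z": 0,"ax": 0,"ay": 0,"az": 0,"jaw": 1},
    {"x": 0,"y": 0,"z": 0,"ax": 0,"ay": 0,"az": 0,"jaw": 1},
  ],
)

```text
t: 4.85
position: [0.4892, -0.1604, 0.159]
ee_rot: [-3.137, 0.174, 0.002]
wrist_force: [-0.0, 0.7, -2.7]
opening: 0.611
```

```bash
python3 - <<'E'
from h import *
s=env.sense();print(s['position'],s['ee_rot'],s['t'],s['wrist_force'])
m=env.camera_model('wrist');print(m['eye'],m['attitude'])
im=snap('wrist','w3.png')
for n in ['tin_center','pocket','speed_knob_grip','light_ring_mark']:
    print(n,[(world('wrist',d['position'],m),round(d['confidence'],2)) for d in env.place_of('wrist',n)[:2]])
import cv2
im=im[:,:,::-1]
cv2.imwrite('pics/w3a.png',cv2.resize(im[0:200,200:340],None,fx=3,fy=3,interpolation=cv2.INTER_CUBIC))
E
```

```text
[ 0.4892 -0.1604  0.159 ] [-3.1367  0.1738  0.0018] 4.85 [-0.011   0.7151 -2.7351]
[ 0.569  -0.1693  0.3074] [-0.2206  0.2431 -1.6683]
tin_center [(array([ 0.6558,  0.2099, -0.0043]), 0.32)]
pocket [(array([ 0.5623, -0.198 ,  0.0525]), 0.94)]
speed_knob_grip [(array([ 0.5864, -0.0452,  0.0676]), 0.97)]
light_ring_mark [(array([ 0.6027, -0.0284,  0.0543]), 0.72)]
```

View pics/w3.png

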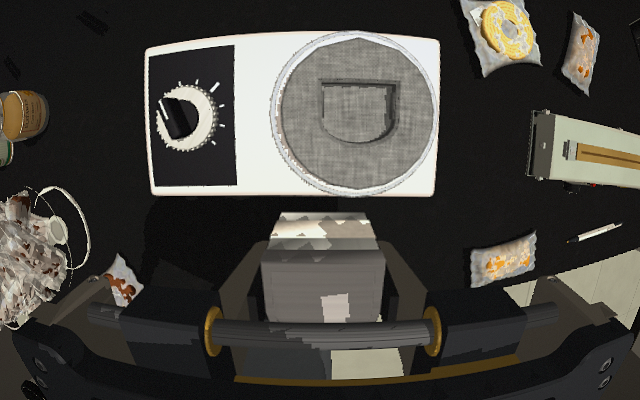

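```bash
python3 - <<'E'
import cv2
im=cv2.imread('pics/w3.png')
cv2.imwrite('pics/w3k.png',cv2.resize(im[65:165,140:240],None,fx=6,fy=6,interpolation=cv2.INTER_CUBIC))
cv2.imwrite('pics/w3p.png',cv2.resize(im[65:155,305:410],None,fx=6.5,fy=6.5,interpolation=cv2.INTER_CUBIC))
cv2.imwrite('pics/w3t.png',cv2.resize(im[200:330,240:400],None,fx=4.5,fy=4.5,interpolation=cv2.INTER_CUBIC))
E
```

```text
(no output)
```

View pics/w3k.png

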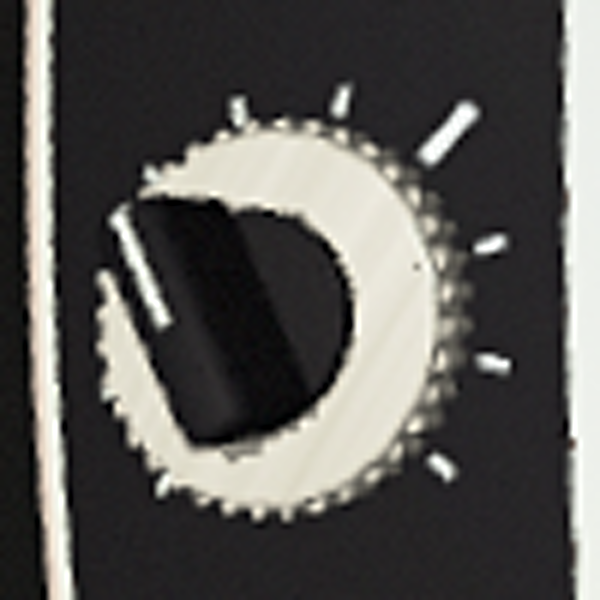

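View pics/w3p.png

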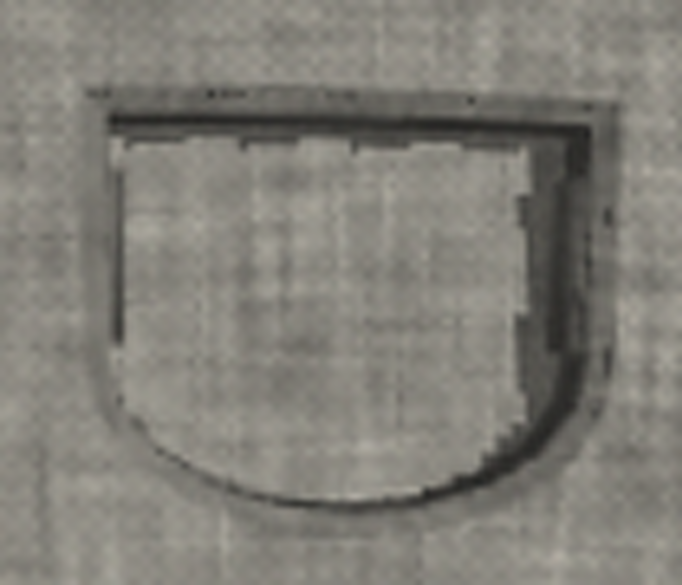

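View pics/w3t.png

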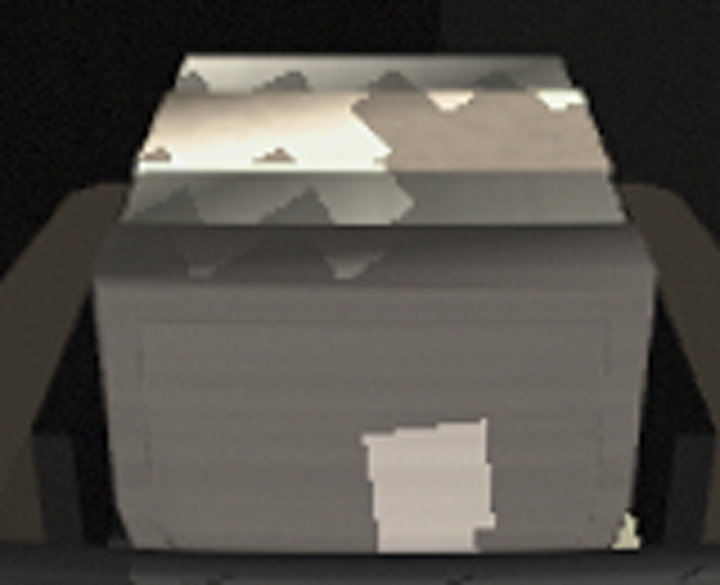

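```bash
python3 - <<'E'
from fit import *
m=env.camera_model('wrist'); s=env.sense(); T=s['position']
def P(px,x0,y0,f,z): return np.array([onplane('wrist',(x0+(u)/f,y0+(v)/f),z,m)[:2] for u,v in px])
outer=[(85,92),(200,92),(350,94),(480,98),(615,103),(86,180),(85,300),(95,380),(615,200),(612,300),(605,390)]
inner=[(108,118),(220,119),(400,122),(590,129),(110,200),(113,330),(120,405),(180,465),(250,496),(340,508),(430,495),(500,465),(555,420),(585,350),(590,250)]
for sx in (.003,.0038,.0045,.006):
    r=fit(P(outer,305,65,6.5,.064),[.567,-.198,-.11],sx); print('outer',sx,r[0],r[1],abs(r[2]).mean())
for z in (.061,.062):
  for sx in (.001,.0015,.002):
    r=fit(P(inner,305,65,6.5,z),[.567,-.198,-.11],sx); print('inner',z,sx,r[0],r[1],abs(r[2]).mean())
# tin
yaw=np.radians(-6.34); ex=np.array([np.cos(yaw),np.sin(yaw)]); ey=np.array([-ex[1],ex[0]])
for z,px in ((T[2]-.050,[(185,57),(565,57)]),(T[2]+.026,[(97,273),(655,273)])):
    q=P(px,240,200,4.5,z); print('tin',z,[( (a-T[:2])@ex,(a-T[:2])@ey) for a in q], np.linalg.norm(q[0]-q[1]),np.degrees(np.arctan2(-(q[0]-q[1])[0],(q[0]-q[1])[1])))
# knob
k=lambda u,v,z: onplane('wrist',(140+u/6,65+v/6),z,m)[:2]
a,b=k(117,220,.081),k(163,322,.081); d=a-b; print('pointer',a,b,np.degrees(np.arctan2(d[1],d[0])))
c1,c2=k(425,160,.0385),k(470,107,.0385); d=c2-c1; print('long',c1,c2,np.degrees(np.arctan2(d[1],d[0])))
# axis: ring circle top z .051, r .0285
rim=[(110,400),(165,480),(230,510),(285,515),(380,480),(200,145),(270,125),(360,145),(420,200),(440,270)]
Q=P(rim,140,65,6,.050)
r=least_squares(lambda v:(np.linalg.norm(Q-v[:2],axis=1)-v[2])*1e3,[.586,-.047,.028]);print('ring',r.x,abs(r.fun).mean())
# ticks z .0385 mid
tk=[(238,110),(342,103),(448,133),(490,243),(493,363),(442,467)]
Q=P(tk,140,65,6,.0385); ax=r.x[:2]
print([np.degrees(np.arctan2(*(q-ax)[::-1])).round(1) for q in Q],[np.linalg.norm(q-ax).round(4) for q in Q])
E
```

```text
outer 0.003 [ 0.5699 -0.199 ] -5.8787630861674955 0.7457380893279971
outer 0.0038 [ 0.5692 -0.1989] -5.974604009831809 0.22566925265398732
outer 0.0045 [ 0.5686 -0.1989] -5.803081220924103 0.41943212891217646
outer 0.006 [ 0.5671 -0.1987] -5.861462100069229 1.2828556176635586
inner 0.061 0.001 [ 0.5692 -0.1988] -5.733608671663957 0.4262570415249145
inner 0.061 0.0015 [ 0.5695 -0.1989] -5.545684418046206 0.5435855429371139
inner 0.061 0.002 [ 0.5697 -0.199 ] -5.2863244269612615 0.7805236976637879
inner 0.062 0.001 [ 0.5692 -0.1987] -5.8467821536577 0.4304521936021312
inner 0.062 0.0015 [ 0.5695 -0.1987] -5.962864412985604 0.5660884970494943
inner 0.062 0.002 [ 0.5698 -0.199 ] -4.830203165877733 0.8770504693083851
tin 0.10950698389411422 [(np.float64(0.016653934926519138), np.float64(0.02747918655327468)), (np.float64(0.016554104332087795), np.float64(-0.029698024788158545))] 0.05717729849276288 -6.44003751111215
tin 0.1855069838941142 [(np.float64(0.01844230720766234), np.float64(0.02680313343300174)), (np.float64(0.01830299303902561), np.float64(-0.02857341731006717))] 0.055376725983370206 -6.484142185500411
pointer [ 0.6023 -0.044 ] [ 0.5873 -0.049 ] 18.35761534367565
long [ 0.6064 -0.0742] [ 0.613  -0.0822] -50.73672282847197
ring [ 0.5864 -0.0499  0.0293] 0.31599727117293985
[np.float64(9.2), np.float64(-20.8), np.float64(-50.5), np.float64(-80.3), np.float64(-111.8), np.float64(-142.6)] [np.float64(0.0349), np.float64(0.0338), np.float64(0.0368), np.float64(0.0333), np.float64(0.0331), np.float64(0.0333)]
```

>>> servo_tool(
  motion=[
    {"x": 3,"y": -1.3,"z": 0,"ax": 0,"ay": 0,"az": 0.4,"jaw": 1},
    {"x": 3.6,"y": -1.5,"z": 0,"ax": 0,"ay": 0,"az": 0,"jaw": 1},
    {"x": 2,"y": -1,"z": -1.5,"ax": 0,"ay": 0,"az": 0,"jaw": 1},
    {"x": 0,"y": 0,"z": -2,"ax": 0,"ay": 0,"az": 0,"jaw": 1},
    {"x": 0,"y": 0,"z": 0,"ax": 0,"ay": 0,"az": 0,"jaw": 1},
    {"x": 0,"y": 0,"z": 0,"ax": 0,"ay": 0,"az": 0,"jaw": 1},
    {"x": 0,"y": 0,"z": 0,"ax": 0,"ay": 0,"az": 0,"jaw": 1},
  ],
)

```text
t: 5.8
position: [0.5762, -0.1982, 0.1259]
ee_rot: [3.137, -0.164, 0.002]
wrist_force: [-0.4, 0.2, -1.4]
opening: 0.606
```

```bash
python3 - <<'E'
from h import *
s=env.sense();print(s['position'],s['ee_rot'],s['t'],s['wrist_force'],s['torque'])
m=env.camera_model('wrist');print(m['eye'],m['attitude'])
im=snap('wrist','w4.png')[:,:,::-1]
cv2.imwrite('pics/w4a.png',cv2.resize(im[150:340,180:460],None,fx=2.8,fy=2.8,interpolation=cv2.INTER_CUBIC))
snap('top','top4.png'); snap('scene','sc4.png')
E
```

```text
[ 0.5762 -0.1982  0.1259] [ 3.1365 -0.1644  0.0023] 5.8 [-0.4296  0.1939 -1.426 ] [-0.0061 -0.0367 -0.0074]
[ 0.6556 -0.2065  0.2745] [-0.2197  0.2394 -1.6626]
```

View pics/w4a.png

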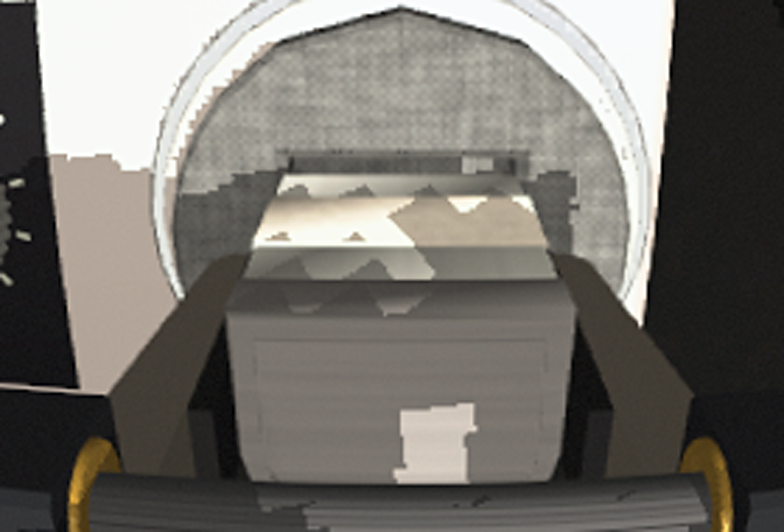

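View pics/sc4.png

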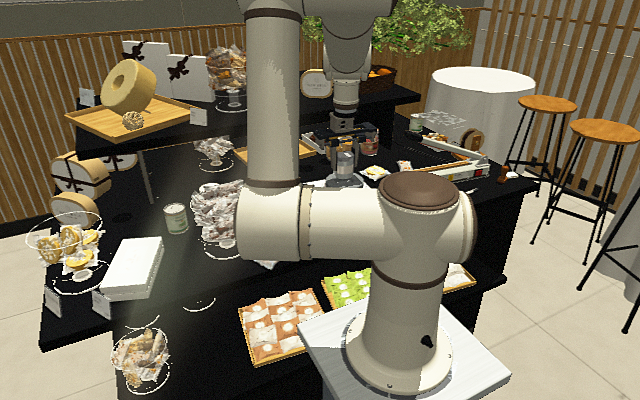

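```bash
python3 - <<'E'
import cv2
im=cv2.imread('pics/w4.png')
cv2.imwrite('pics/w4b.png',cv2.resize(im[195:225,270:380],None,fx=7,fy=7,interpolation=cv2.INTER_CUBIC))
E
```

```text
(no output)
```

View pics/w4b.png

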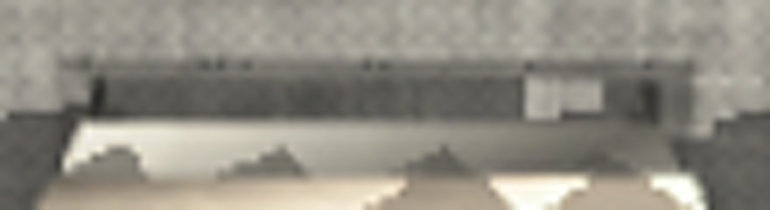

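```bash
python3 - <<'E'
from h import *
m=env.camera_model('wrist'); T=env.sense()['position']
def loc(u,v,z,yaw=np.radians(-5.95)):
    q=onplane('wrist',(270+u/7,195+v/7),z,m)[:2]-T[:2]
    ex=np.array([np.cos(yaw),np.sin(yaw)]); return np.array([q@ex,q@[-ex[1],ex[0]]])*1000
for n,a,b,z in (('outer',(60,62),(693,62),.064),('inner',(95,78),(655,78),.061),('tin',(80,122),(663,122),T[2]-.050)):
    p,q=loc(*a,z),loc(*b,z); print(n,p,q,'mid',(p+q)/2)
E
```

```text
outer [19.564  30.6892] [ 19.4912 -33.7247] mid [19.5276 -1.5178]
inner [16.98   27.5398] [ 16.912  -30.2926] mid [16.946  -1.3764]
tin [16.9237 27.2506] [ 16.8523 -29.1405] mid [16.888 -0.945]
```

>>> servo_tool(
  motion=[
    {"x": -0.13,"y": -0.04,"z": 0,"ax": 0,"ay": 0,"az": 0,"jaw": 1},
    {"x": 0,"y": 0,"z": -0.6,"ax": 0,"ay": 0,"az": 0,"jaw": 1},
    {"x": 0,"y": 0,"z": -0.4,"ax": 0,"ay": 0,"az": 0,"jaw": 1},
    {"x": 0,"y": 0,"z": -0.3,"ax": 0,"ay": 0,"az": 0,"jaw": 1},
    {"x": 0,"y": 0,"z": -0.2,"ax": 0,"ay": 0,"az": 0,"jaw": 1},
    {"x": 0,"y": 0,"z": 0,"ax": 0,"ay": 0,"az": 0,"jaw": 1},
    {"x": 0,"y": 0,"z": 0,"ax": 0,"ay": 0,"az": 0,"jaw": 1},
  ],
)

```text
t: 6.65
position: [0.5747, -0.1984, 0.1096]
ee_rot: [3.137, -0.164, 0.0]
wrist_force: [0.2, 0.7, -2.1]
opening: 0.608
```

>>> servo_tool(
  motion=[
    {"x": 0,"y": 0,"z": -0.3,"ax": 0,"ay": 0,"az": 0,"jaw": 1},
    {"x": 0,"y": 0,"z": -0.3,"ax": 0,"ay": 0,"az": 0,"jaw": 1},
    {"x": 0,"y": 0,"z": 0,"ax": 0,"ay": 0,"az": 0,"jaw": 1},
  ],
)

```text
t: 6.95
position: [0.5749, -0.1985, 0.104]
ee_rot: [3.137, -0.164, 0.001]
wrist_force: [-0.7, 0.5, 1.8]
opening: 0.604
```

>>> servo_tool(
  motion=[
    {"x": 0,"y": 0,"z": -0.3,"ax": 0,"ay": 0,"az": 0,"jaw": 1},
    {"x": 0,"y": 0,"z": -0.3,"ax": 0,"ay": 0,"az": 0,"jaw": 1},
    {"x": 0,"y": 0,"z": 0,"ax": 0,"ay": 0,"az": 0,"jaw": 1},
  ],
)

```text
t: 7.25
position: [0.5749, -0.1984, 0.0974]
ee_rot: [3.137, -0.164, 0.001]
wrist_force: [-0.1, -0.3, 0.3]
opening: 0.609
```

>>> servo_tool(
  motion=[
    {"x": 0,"y": 0,"z": -0.15,"ax": 0,"ay": 0,"az": 0,"jaw": 1},
    {"x": 0,"y": 0,"z": -0.1,"ax": 0,"ay": 0,"az": 0,"jaw": 1},
    {"x": 0,"y": 0,"z": 0,"ax": 0,"ay": 0,"az": 0,"jaw": 1},
  ],
)

```text
t: 7.55
position: [0.5749, -0.1985, 0.0956]
ee_rot: [3.137, -0.164, 0.001]
wrist_force: [-1.2, 0.4, 4.4]
opening: 0.608
```

```bash
python3 - <<'E'
from h import *
s=env.sense();print(s['position'],s['t'],s['wrist_force'],s['torque'])
im=snap('wrist','w5.png')[:,:,::-1]
cv2.imwrite('pics/w5a.png',cv2.resize(im[150:340,180:460],None,fx=2.8,fy=2.8,interpolation=cv2.INTER_CUBIC))
E
```

```text
[ 0.5749 -0.1985  0.0956] 7.55 [-1.1918  0.3859  4.4229] [ 0.2258  0.1369 -0.0603]
```

View pics/w5a.png

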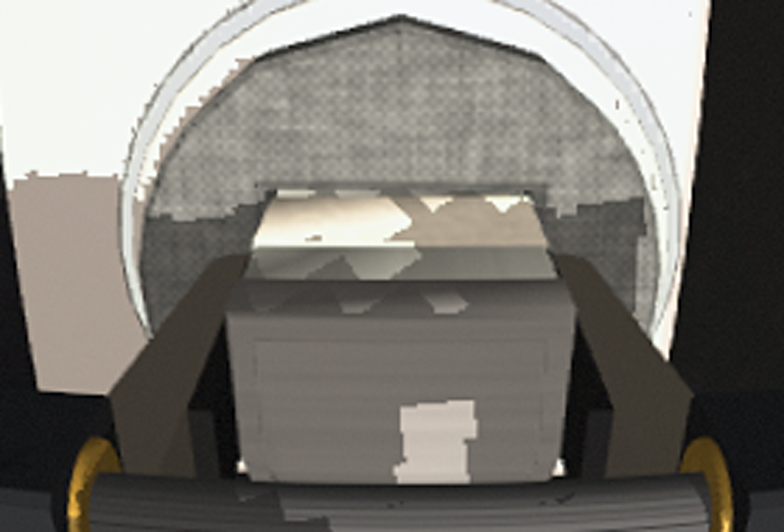

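>>> servo_tool(
  motion=[
    {"x": 0,"y": 0,"z": -0.15,"ax": 0,"ay": 0,"az": 0,"jaw": 1},
    {"x": 0,"y": 0,"z": 0,"ax": 0,"ay": 0,"az": 0,"jaw": 1},
    {"x": 0,"y": 0,"z": 0,"ax": 0,"ay": 0,"az": 0,"jaw": 1},
  ],
)

```text
t: 7.9
position: [0.575, -0.1985, 0.0955]
ee_rot: [3.137, -0.164, 0.001]
wrist_force: [-4.6, 2.4, 12.6]
opening: 0.609
```

>>> servo_tool(
  motion=[
    {"x": 0,"y": 0,"z": 0.15,"ax": 0,"ay": 0,"az": 0,"jaw": 0},
    {"x": 0,"y": 0,"z": 0,"ax": 0,"ay": 0,"az": 0,"jaw": 0},
    {"x": 0,"y": 0,"z": 0,"ax": 0,"ay": 0,"az": 0,"jaw": 0},
    {"x": 0,"y": 0,"z": 0,"ax": 0,"ay": 0,"az": 0,"jaw": 0},
    {"x": 0,"y": 0,"z": 0,"ax": 0,"ay": 0,"az": 0,"jaw": 0},
  ],
)

```text
t: 8.4
position: [0.5744, -0.1983, 0.0947]
ee_rot: [-3.137, 0.164, 0.001]
wrist_force: [-0.4, -0.6, 0.6]
opening: 0.993
```

>>> servo_tool(
  motion=[
    {"x": 0,"y": 0,"z": 3,"ax": 0,"ay": 0,"az": 0,"jaw": 0},
    {"x": 0,"y": 0,"z": 5,"ax": 0,"ay": 0,"az": 0,"jaw": 0},
    {"x": 0,"y": 0,"z": 3,"ax": 0,"ay": 0,"az": 0,"jaw": 0},
    {"x": -2.2,"y": 4.1,"z": 0,"ax": 0,"ay": 0,"az": 8.2,"jaw": 0},
    {"x": -2.2,"y": 4.1,"z": 0,"ax": 0,"ay": 0,"az": 8.2,"jaw": 0},
    {"x": -2.1,"y": 4.1,"z": 0,"ax": 0,"ay": 0,"az": 8.0,"jaw": 0},
    {"x": 0,"y": 0,"z": 0,"ax": 0,"ay": 0,"az": 0,"jaw": 0},
    {"x": 0,"y": 0,"z": 0,"ax": 0,"ay": 0,"az": 0,"jaw": 0},
  ],
)

```text
t: 9.2
position: [0.5096, -0.0749, 0.2052]
ee_rot: [3.1, 0.503, 0.001]
wrist_force: [-0.4, -0.2, 0.1]
opening: 1.001
```

```bash
python3 - <<'E'
from h import *
s=env.sense();print(s['position'],s['ee_rot'],s['t'],s['joint_positions'])
a=s['ee_rot'];print('yaw',np.degrees(2*np.arctan2(a[1],a[0])))
m=env.camera_model('wrist');print(m['eye'],m['attitude'])
im=snap('wrist','w6.png')[:,:,::-1]
for n in ['tin_center','pocket','speed_knob_grip','light_ring_mark']:
    print(n,[(world('wrist',d['position'],m),round(d['confidence'],2)) for d in env.place_of('wrist',n)[:2]])
E
```

```text
[ 0.5096 -0.0749  0.2052] [3.1005 0.5029 0.0007] 9.2 [-0.3807  0.0281  1.8    -0.0003  1.3128  0.8686]
yaw 18.427739986077597
[ 0.5854 -0.0492  0.3538] [-0.2531  0.1792 -1.2398]
tin_center [(array([ 0.5703, -0.1978,  0.0872]), 0.67)]
pocket []
speed_knob_grip [(array([ 0.589 , -0.0449,  0.0662]), 0.67)]
light_ring_mark [(array([ 0.575 , -0.1353,  0.0005]), 0.7), (array([ 0.6021, -0.0291,  0.0531]), 0.63)]
```

View pics/w6.png

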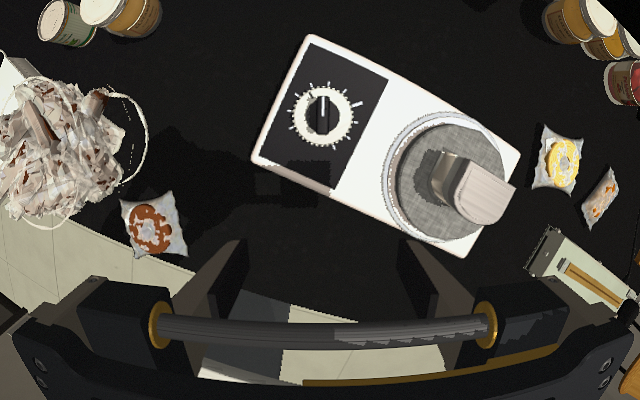

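```bash
python3 - <<'E'
import cv2
im=cv2.imread('pics/w6.png')
cv2.imwrite('pics/w6k.png',cv2.resize(im[70:155,280:370],None,fx=7,fy=7,interpolation=cv2.INTER_CUBIC))
cv2.imwrite('pics/w6p.png',cv2.resize(im[120:250,380:530],None,fx=4.5,fy=4.5,interpolation=cv2.INTER_CUBIC))
E
```

```text
(no output)
```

View pics/w6k.png

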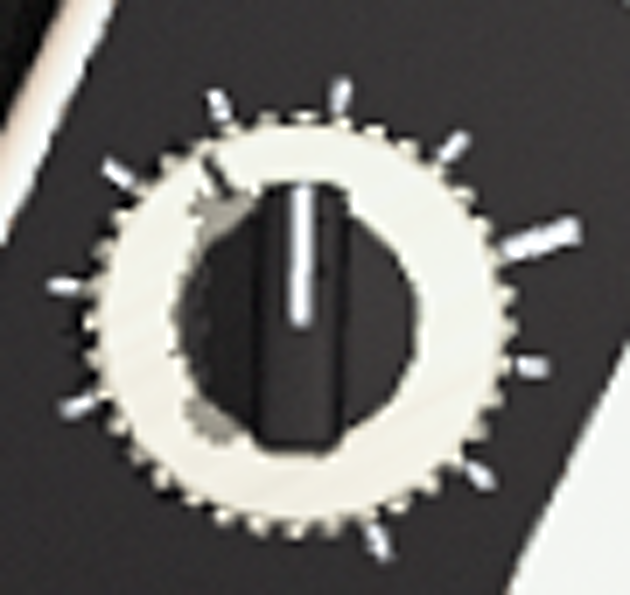

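View pics/w6p.png

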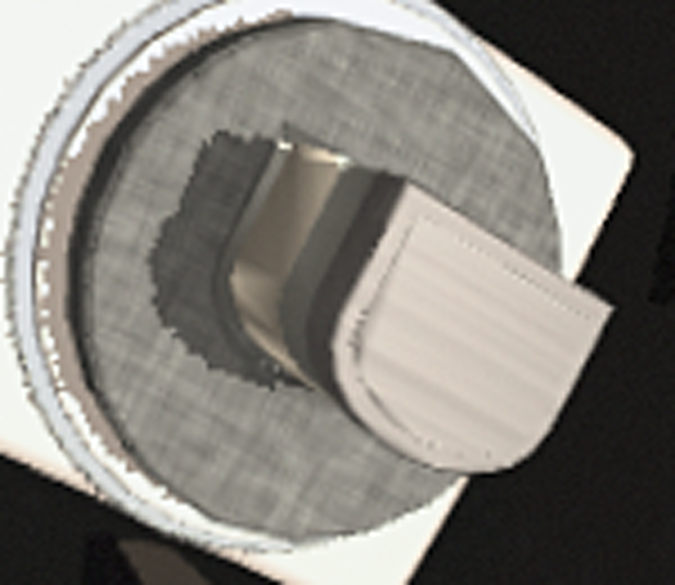

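```bash
python3 - <<'E'
from fit import *
m=env.camera_model('wrist'); s=env.sense(); T=s['position']
def P(px,x0,y0,f,z): return np.array([onplane('wrist',(x0+(u)/f,y0+(v)/f),z,m)[:2] for u,v in px])
top=[(407,180),(480,225),(550,270),(613,308),(590,350),(560,405),(375,240),(345,310),(335,350),(350,400),(390,440),(440,468),(490,470),(530,445)]
for z in (.122,.126): print('tin',z,fit(P(top,380,120,4.5,z),[.569,-.199,-.1]))
a,b=P([(303,185),(300,325)],280,70,7,.081); d=a-b; print('pointer',a,b,np.degrees(np.arctan2(d[1],d[0])))
e=P([(265,190),(340,190),(262,445),(335,445)],280,70,7,.081); print('bar ctr',e.mean(0))
tk=[(75,407),(67,286),(118,173),(220,105),(342,97),(454,148),(540,240),(532,366),(479,474),(378,540)]
Q=P(tk,280,70,7,.0385)
r=least_squares(lambda v:(np.linalg.norm(Q-v[:2],axis=1)[[0,1,2,3,4,5,7,8,9]]-v[2])*1e3,[.586,-.047,.034]);print(r.x,r.fun)
print([np.degrees(np.arctan2(*(q-r.x[:2])[::-1])).round(1) for q in Q])
rm=P([(205,155),(228,190)],280,70,7,.051); print('ringmark',rm.mean(0))
E
```

```text
tin 0.122 (array([ 0.571 , -0.2004]), np.float64(-6.154285912854601), array([0.1308, 0.9316, 1.0252, 0.1863, 0.2134, 0.4861, 0.301 , 0.7859,
       0.6377, 0.4275, 0.792 , 0.1449, 0.0824, 1.3431]))
tin 0.126 (array([ 0.5714, -0.1978]), np.float64(-6.2772913752300115), array([0.6236, 1.5198, 1.5661, 0.281 , 0.6501, 0.889 , 0.2431, 1.3377,
       1.0559, 0.7017, 1.0161, 0.212 , 0.2452, 1.6675]))
pointer [ 0.6034 -0.0465] [ 0.5866 -0.0517] 17.129649392619402
bar ctr [ 0.5875 -0.0515]
[ 0.5867 -0.0515  0.0339] [ 0.3878 -0.2171  0.0843 -0.0649 -0.2305  0.1406  0.244   0.0518 -0.396 ]
[np.float64(128.4), np.float64(98.3), np.float64(67.5), np.float64(37.6), np.float64(7.7), np.float64(-22.4), np.float64(-51.6), np.float64(-81.4), np.float64(-111.3), np.float64(-141.5)]
ringmark [ 0.6033 -0.0342]
```

>>> servo_tool(
  motion=[
    {"x": 3.85,"y": 1.2,"z": -2,"ax": 0,"ay": 0,"az": -1.2,"jaw": 0.55},
    {"x": 3.85,"y": 1.2,"z": -2,"ax": 0,"ay": 0,"az": 0,"jaw": 0.55},
    {"x": 0,"y": 0,"z": -3,"ax": 0,"ay": 0,"az": 0,"jaw": 0.55},
    {"x": 0,"y": 0,"z": -2.3,"ax": 0,"ay": 0,"az": 0,"jaw": 0.55},
    {"x": 0,"y": 0,"z": 0,"ax": 0,"ay": 0,"az": 0,"jaw": 0.55},
    {"x": 0,"y": 0,"z": 0,"ax": 0,"ay": 0,"az": 0,"jaw": 0.55},
    {"x": 0,"y": 0,"z": 0,"ax": 0,"ay": 0,"az": 0,"jaw": 0.55},
  ],
)

```text
t: 10.15
position: [0.5879, -0.0521, 0.114]
ee_rot: [3.105, 0.469, 0.005]
wrist_force: [-0.8, -0.0, 0.3]
opening: 0.449
```

```bash
python3 - <<'E'
from h import *
s=env.sense();print(s['position'],s['ee_rot'],s['t'])
a=s['ee_rot'];print('yaw',np.degrees(2*np.arctan2(a[1],a[0])))
im=snap('wrist','w7.png')[:,:,::-1]
cv2.imwrite('pics/w7a.png',cv2.resize(im[170:330,200:450],None,fx=3.1,fy=3.1,interpolation=cv2.INTER_CUBIC))
E
```

```text
[ 0.5879 -0.0521  0.114 ] [3.1051 0.4686 0.0045] 10.15
yaw 17.16406497571748
```

View pics/w7a.png

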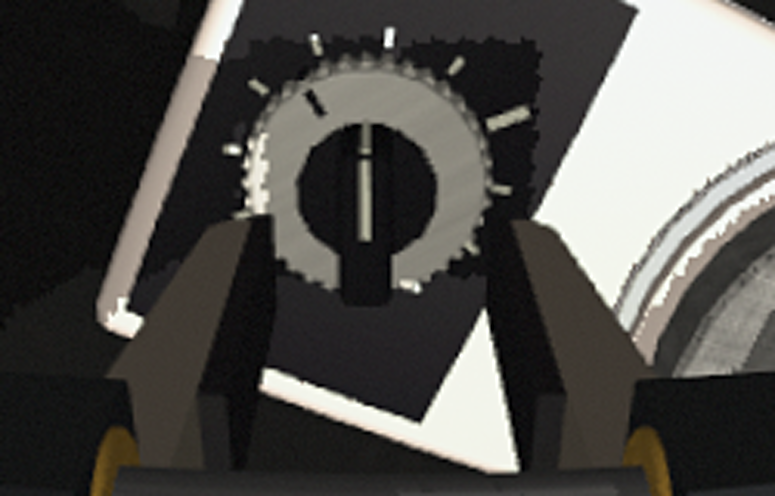

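```bash
python3 - <<'E'
from h import *
m=env.camera_model('wrist'); T=env.sense()['position']
yaw=np.radians(17.16); ex=np.array([np.cos(yaw),np.sin(yaw)]); ey=np.array([-ex[1],ex[0]])
for p,z in (((366,125),.081),((366,240),.081),((366,290),.081),((272,215),.092),((510,222),.092),((203,395),.1),((560,395),.1)):
    q=onplane('wrist',(200+p[0]/3.1,170+p[1]/3.1),z,m)[:2]-T[:2]; print(p,(q@ex)*1e3,(q@ey)*1e3)
E
```

```text
(366, 125) 23.496254613309333 2.608939946840117
(366, 240) -1.416292117916144 2.712269439623168
(366, 290) -13.055345564086515 2.76932900013853
(272, 215) 8.693592567687913 20.725504132108462
(510, 222) 7.133352921495555 -25.392357785289935
(203, 395) -27.950595709389376 35.724418610034085
(560, 395) -28.114062869464448 -36.66829397266472
```

>>> servo_tool(
  motion=[
    {"x": -0.09,"y": 0.29,"z": -1.2,"ax": 0,"ay": 0,"az": 0,"jaw": 0.55},
    {"x": 0,"y": 0,"z": -1,"ax": 0,"ay": 0,"az": 0,"jaw": 0.55},
    {"x": 0,"y": 0,"z": -0.8,"ax": 0,"ay": 0,"az": 0,"jaw": 0.55},
    {"x": 0,"y": 0,"z": -0.2,"ax": 0,"ay": 0,"az": 0,"jaw": 0.55},
    {"x": 0,"y": 0,"z": 0,"ax": 0,"ay": 0,"az": 0,"jaw": 0.55},
    {"x": 0,"y": 0,"z": 0,"ax": 0,"ay": 0,"az": 0,"jaw": 0.55},
  ],
)

```text
t: 10.8
position: [0.586, -0.0485, 0.0803]
ee_rot: [3.106, 0.47, 0.001]
wrist_force: [-0.2, 0.6, -0.4]
opening: 0.452
```

```bash
python3 - <<'E'
from h import *
s=env.sense();print(s['position'],s['ee_rot'],s['t'])
im=snap('wrist','w8.png')[:,:,::-1]
cv2.imwrite('pics/w8a.png',cv2.resize(im[170:330,200:450],None,fx=3.1,fy=3.1,interpolation=cv2.INTER_CUBIC))
E
```

```text
[ 0.586  -0.0485  0.0803] [3.1061 0.4697 0.0006] 10.8
```

View pics/w8a.png

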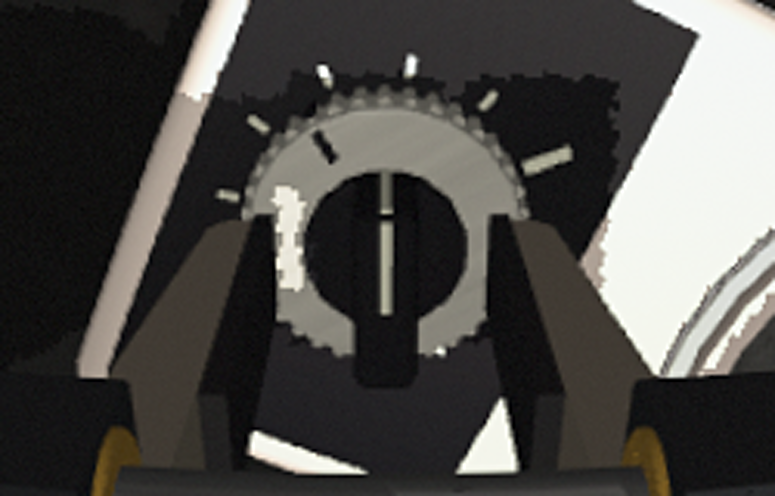

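>>> servo_tool(
  motion=[
    {"x": 0.03,"y": -0.1,"z": 0.15,"ax": 0,"ay": 0,"az": 0,"jaw": 0.55},
    {"x": 0,"y": 0,"z": 0,"ax": 0,"ay": 0,"az": 0,"jaw": 0.55},
    {"x": 0,"y": 0,"z": 0,"ax": 0,"ay": 0,"az": 0,"jaw": 1},
    {"x": 0,"y": 0,"z": 0,"ax": 0,"ay": 0,"az": 0,"jaw": 1},
    {"x": 0,"y": 0,"z": 0,"ax": 0,"ay": 0,"az": 0,"jaw": 1},
    {"x": 0,"y": 0,"z": 0,"ax": 0,"ay": 0,"az": 0,"jaw": 1},
    {"x": 0,"y": 0,"z": 0,"ax": 0,"ay": 0,"az": 0,"jaw": 1},
  ],
)

```text
t: 11.55
position: [0.586, -0.0493, 0.0816]
ee_rot: [-3.106, -0.47, 0.0]
wrist_force: [-0.1, 0.3, 0.3]
opening: 0.12
```

```bash
python3 - <<'E'
from h import *
s=env.sense();a=s['ee_rot'];print(s['position'],s['wrist_force'],s['torque'],s['t'],'yaw',np.degrees(2*np.arctan2(a[1],a[0])))
im=snap('wrist','w9.png')[:,:,::-1]
cv2.imwrite('pics/w9a.png',cv2.resize(im[170:330,200:450],None,fx=3.1,fy=3.1,interpolation=cv2.INTER_CUBIC))
E
```

```text
[ 0.586  -0.0493  0.0816] [-0.1283  0.2936  0.2781] [ 0.039   0.0319 -0.0192] 11.55 yaw -342.79669352234777
```

View pics/w9a.png

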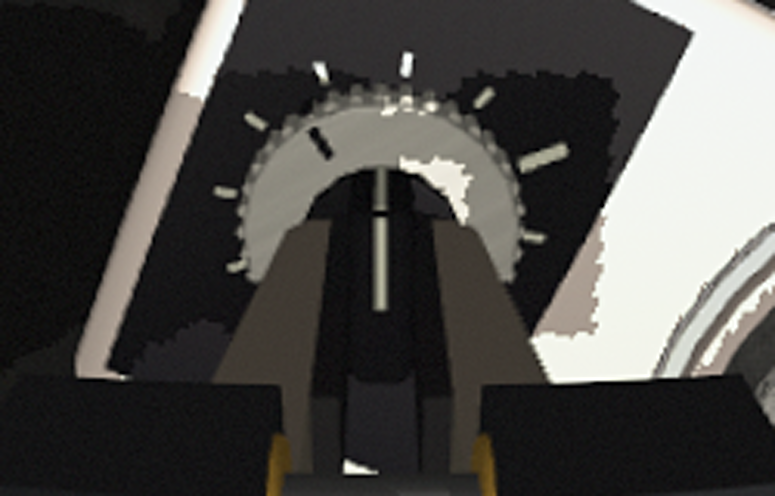

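>>> servo_tool(
  motion=[
    {"x": 0,"y": 0,"z": 0,"ax": 0,"ay": 0,"az": -4,"jaw": 1},
    {"x": 0,"y": 0,"z": 0,"ax": 0,"ay": 0,"az": -6,"jaw": 1},
    {"x": 0,"y": 0,"z": 0,"ax": 0,"ay": 0,"az": -6,"jaw": 1},
    {"x": 0,"y": 0,"z": 0,"ax": 0,"ay": 0,"az": -6,"jaw": 1},
    {"x": 0,"y": 0,"z": 0,"ax": 0,"ay": 0,"az": 0,"jaw": 1},
    {"x": 0,"y": 0,"z": 0,"ax": 0,"ay": 0,"az": 0,"jaw": 1},
  ],
)

```text
t: 12.2
position: [0.5859, -0.0489, 0.0816]
ee_rot: [-3.138, 0.128, 0.0]
wrist_force: [-0.8, 3.4, 1.0]
opening: 0.123
```

```bash
python3 - <<'E'
from h import *
s=env.sense();a=s['ee_rot'];print(s['position'],s['wrist_force'],s['torque'],s['t'],'yaw',np.degrees(2*np.arctan2(a[1],a[0])))
im=snap('wrist','w10.png')[:,:,::-1]
cv2.imwrite('pics/w10a.png',cv2.resize(im[170:330,200:450],None,fx=3.1,fy=3.1,interpolation=cv2.INTER_CUBIC))
E
```

```text
[ 0.5859 -0.0489  0.0816] [-0.7524  3.3842  0.9507] [ 0.685   0.0849 -0.0165] 12.2 yaw 355.3407546316725
```

View pics/w10a.png

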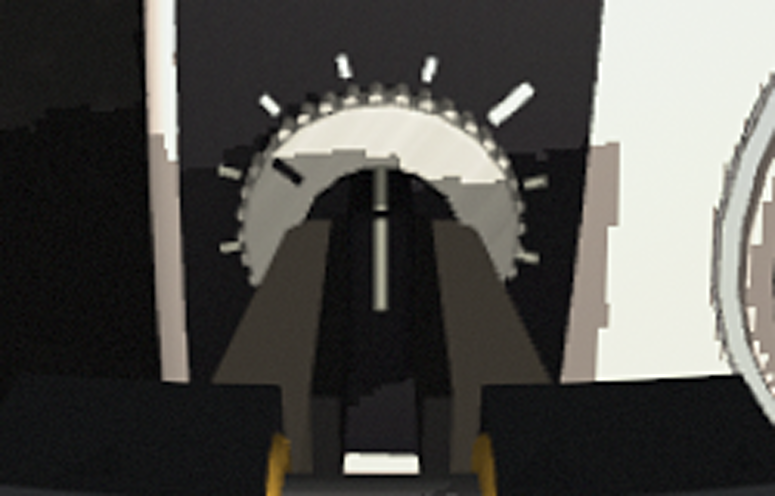

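>>> servo_tool(
  motion=[
    {"x": 0,"y": 0,"z": 0,"ax": 0,"ay": 0,"az": -5,"jaw": 1},
    {"x": 0,"y": 0,"z": 0,"ax": 0,"ay": 0,"az": -7,"jaw": 1},
    {"x": 0,"y": 0,"z": 0,"ax": 0,"ay": 0,"az": -7,"jaw": 1},
    {"x": 0,"y": 0,"z": 0,"ax": 0,"ay": 0,"az": -7,"jaw": 1},
    {"x": 0,"y": 0,"z": 0,"ax": 0,"ay": 0,"az": -7,"jaw": 1},
    {"x": 0,"y": 0,"z": 0,"ax": 0,"ay": 0,"az": -7,"jaw": 1},
    {"x": 0,"y": 0,"z": 0,"ax": 0,"ay": 0,"az": -5,"jaw": 1},
    {"x": 0,"y": 0,"z": 0,"ax": 0,"ay": 0,"az": -2,"jaw": 1},
    {"x": 0,"y": 0,"z": 0,"ax": 0,"ay": 0,"az": 0,"jaw": 1},
    {"x": 0,"y": 0,"z": 0,"ax": 0,"ay": 0,"az": 0,"jaw": 1},
    {"x": 0,"y": 0,"z": 0,"ax": 0,"ay": 0,"az": 0,"jaw": 1},
  ],
)

```text
t: 13.35
position: [0.5864, -0.0479, 0.0816]
ee_rot: [-2.824, 1.369, 0.0]
wrist_force: [1.4, 7.1, 0.8]
opening: 0.123
```

```bash
python3 - <<'E'
from h import *
s=env.sense();a=s['ee_rot'];print(s['position'],s['wrist_force'],s['torque'],s['t'],'yaw',np.degrees(2*np.arctan2(a[1],a[0])))
im=snap('wrist','w11.png')[:,:,::-1]
cv2.imwrite('pics/w11a.png',cv2.resize(im[170:330,200:450],None,fx=3.1,fy=3.1,interpolation=cv2.INTER_CUBIC))
E
```

```text
[ 0.5864 -0.0479  0.0816] [1.4047 7.1475 0.8449] [ 1.4675 -0.2798 -0.0358] 13.35 yaw 308.2891229344425
```

View pics/w11a.png

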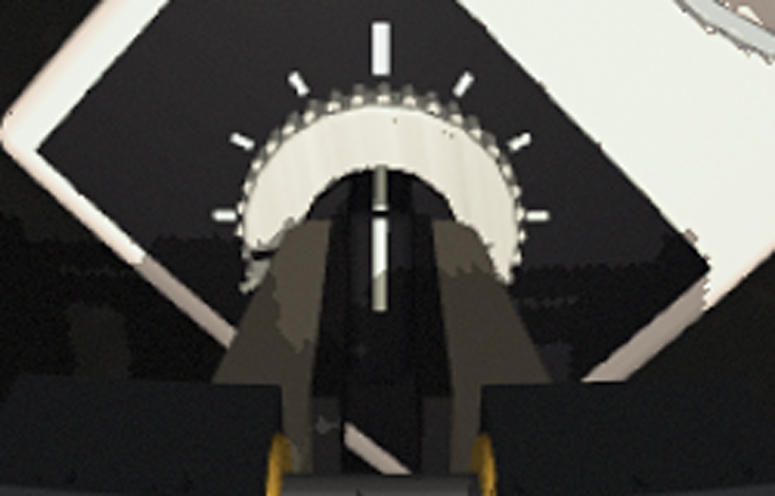

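>>> servo_tool(
  motion=[
    {"x": 0,"y": 0.1,"z": 0,"ax": 0,"ay": 0,"az": 0,"jaw": 1},
    {"x": 0,"y": 0,"z": 0,"ax": 0,"ay": 0,"az": 0,"jaw": 1},
    {"x": 0,"y": 0,"z": 0,"ax": 0,"ay": 0,"az": 0,"jaw": 0.55},
    {"x": 0,"y": 0,"z": 0,"ax": 0,"ay": 0,"az": 0,"jaw": 0.55},
    {"x": 0,"y": 0,"z": 0,"ax": 0,"ay": 0,"az": 0,"jaw": 0.55},
    {"x": 0,"y": 0,"z": 0,"ax": 0,"ay": 0,"az": 0,"jaw": 0.55},
    {"x": 0,"y": 0,"z": 2,"ax": 0,"ay": 0,"az": 0,"jaw": 0.55},
    {"x": 0,"y": 0,"z": 4,"ax": 0,"ay": 0,"az": 0,"jaw": 0.55},
    {"x": 0,"y": 0,"z": 4,"ax": 0,"ay": 0,"az": 0,"jaw": 0.55},
  ],
)

```text
t: 14.3
position: [0.5852, -0.0485, 0.1819]
ee_rot: [2.825, -1.372, -0.003]
wrist_force: [1.5, -0.6, 0.5]
opening: 0.451
```

>>> servo_tool(
  motion=[
    {"x": -1.3,"y": -0.7,"z": 2,"ax": 0,"ay": 0,"az": 7.5,"jaw": 0.55},
    {"x": -1.3,"y": -0.7,"z": 1,"ax": 0,"ay": 0,"az": 7.5,"jaw": 0.55},
    {"x": -1.3,"y": -0.7,"z": 1,"ax": 0,"ay": 0,"az": 7.5,"jaw": 0.55},
    {"x": -1.3,"y": -0.7,"z": 0,"ax": 0,"ay": 0,"az": 7.5,"jaw": 0.55},
    {"x": -1.3,"y": -0.7,"z": 0,"ax": 0,"ay": 0,"az": 7.5,"jaw": 0.55},
    {"x": -1.3,"y": -0.7,"z": 0,"ax": 0,"ay": 0,"az": 7.5,"jaw": 0.55},
    {"x": 0,"y": 0,"z": 0,"ax": 0,"ay": 0,"az": 0,"jaw": 0.55},
    {"x": 0,"y": 0,"z": 0,"ax": 0,"ay": 0,"az": 0,"jaw": 0.55},
    {"x": 0,"y": 0,"z": 0,"ax": 0,"ay": 0,"az": 0,"jaw": 0.55},
  ],
)

```text
t: 15.2
position: [0.5085, -0.0903, 0.2217]
ee_rot: [3.136, -0.189, 0.001]
wrist_force: [0.5, 0.1, 0.2]
opening: 0.451
```

```bash
python3 - <<'E'
from h import *
s=env.sense();print(s['position'],s['t'],s['joint_vel'])
m=env.camera_model('wrist')
im=snap('wrist','w12.png')[:,:,::-1]
for n in ['tin_center','speed_knob_grip','light_ring_mark']:
    print(n,[(world('wrist',d['position'],m),round(d['confidence'],2)) for d in env.place_of('wrist',n)[:2]])
snap('top','top12.png')
for n in ['ring_pack_a','bar_pack_a','jar_a','tin_center','light_ring_mark']:
    print(n,[(world('top',d['position']),round(d['confidence'],2)) for d in env.place_of('top',n)[:2]])
E
```

```text
[ 0.5085 -0.0903  0.2217] 15.2 [ 0.0057  0.0046 -0.0027  0.0012  0.001  -0.0114]
tin_center []
speed_knob_grip [(array([ 0.5872, -0.048 ,  0.0653]), 0.62)]
light_ring_mark [(array([ 0.6023, -0.0257,  0.0506]), 0.58)]
ring_pack_a [(array([0.389 , 0.1234, 0.002 ]), 0.5)]
bar_pack_a [(array([ 0.388 , -0.3747,  0.001 ]), 0.71)]
jar_a [(array([ 0.6527,  0.2098, -0.0038]), 0.81)]
tin_center [(array([ 0.571 , -0.2011,  0.0817]), 0.72)]
light_ring_mark [(array([ 0.5659, -0.1946,  0.0467]), 0.69), (array([ 0.6074, -0.0304,  0.0492]), 0.51)]
```

View pics/w12.png

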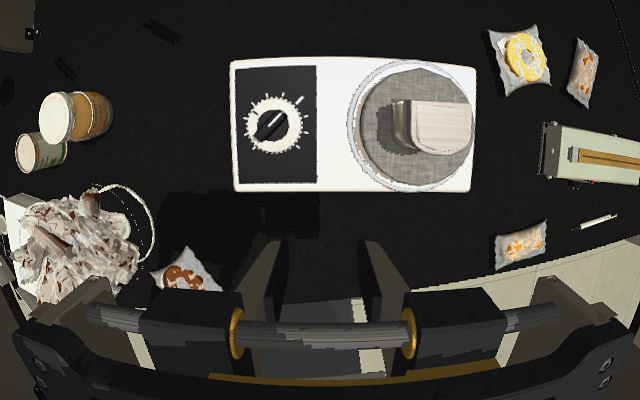

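```bash
python3 - <<'E'
import cv2
im=cv2.imread('pics/w12.png')
cv2.imwrite('pics/w12k.png',cv2.resize(im[85:170,230:320],None,fx=7,fy=7,interpolation=cv2.INTER_CUBIC))
cv2.imwrite('pics/w12p.png',cv2.resize(im[60:195,345:485],None,fx=4.4,fy=4.4,interpolation=cv2.INTER_CUBIC))
E
```

```text
(no output)
```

View pics/w12k.png

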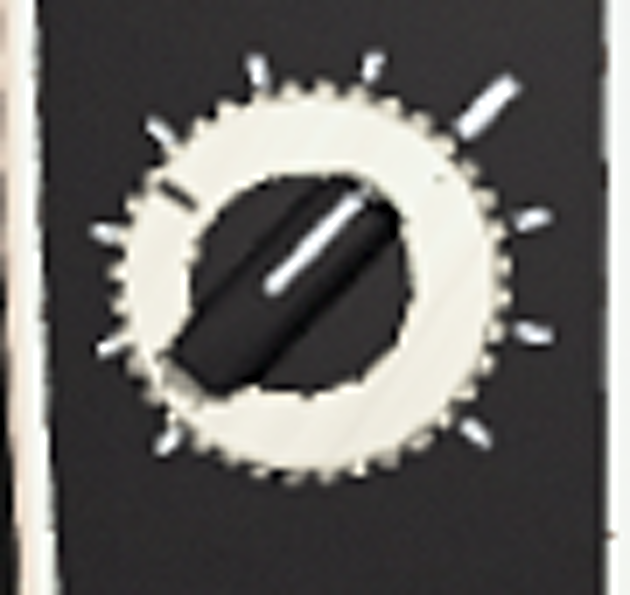

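View pics/w12p.png

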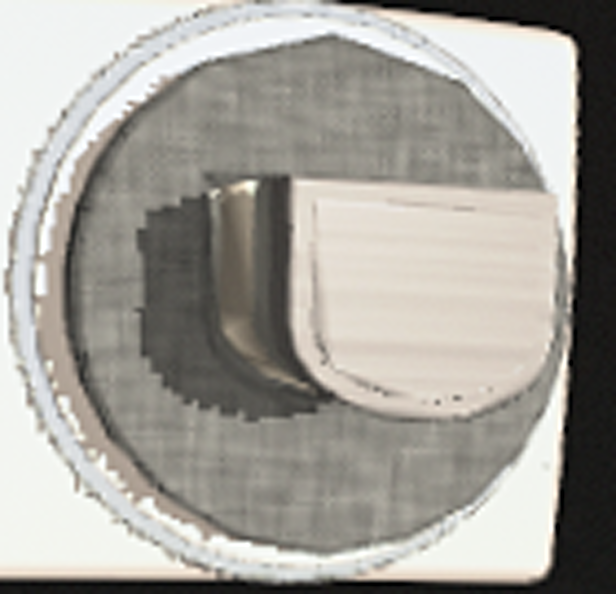

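```bash
python3 - <<'E'
from fit import *
m=env.camera_model('wrist')
def P(px,x0,y0,f,z): return np.array([onplane('wrist',(x0+(u)/f,y0+(v)/f),z,m)[:2] for u,v in px])
k=lambda px,z:P(px,230,85,7,z)
a,b=k([(365,192),(270,290)],.081); d=a-b; print('pointer',np.degrees(np.arctan2(d[1],d[0])),a,b)
c=k([(465,132),(512,82)],.0385); d=c[1]-c[0]; print('long mark',np.degrees(np.arctan2(d[1],d[0])))
tk=[(168,441),(108,347),(105,232),(159,133),(259,72),(373,67),(533,218),(533,332),(476,433)]
Q=k(tk,.0385); r=least_squares(lambda v:(np.linalg.norm(Q-v[:2],axis=1)-v[2])*1e3,[.586,-.047,.034]); ax=r.x[:2];print(r.x)
h=lambda q:np.degrees(np.arctan2(*(q-ax)[::-1]))
print([h(q).round(1) for q in Q],'ringmark',h(k([(180,193)],.051)[0]), k([(180,193)],.051)[0]); d=b-ax
top=[(290,180),(400,183),(480,188),(555,194),(557,270),(550,340),(290,250),(290,320),(310,370),(340,400),(390,416),(430,419),(480,413),(520,390)]
for z in (.118,.122,.126): q=fit(P(top,345,60,4.4,z),[.569,-.199,-.1]); print('tin',z,q[0],q[1],abs(q[2]).mean())
E
```

```text
pointer -52.17888636146075 [ 0.5965 -0.064 ] [ 0.5853 -0.0496]
long mark -50.07488747619642
[ 0.5852 -0.0495  0.0341]
[np.float64(128.3), np.float64(98.5), np.float64(68.0), np.float64(38.5), np.float64(7.7), np.float64(-22.2), np.float64(-81.3), np.float64(-110.8), np.float64(-141.2)] ringmark 45.35744772948914 [ 0.6015 -0.033 ]
tin 0.118 [ 0.5693 -0.2003] -5.438329323173357 0.2454895246593612
tin 0.122 [ 0.5698 -0.1987] -6.615167989533965 0.3536038873242507
tin 0.126 [ 0.5702 -0.1971] -7.096484953908303 0.6354291568150877
```

```bash
python3 -c "
from h import *
print(env.finish_job(), env.sense()['t'])"
```

```text
the job is handed in; nothing more can be done
the job is handed in; nothing more can be done
```

The tin is in the pocket and the knob is on the long mark. I handed the job in at about 15.7 s; no verdict is reported.

- **Tin:** I gripped it across its flat sides, turned it to the pocket's heading and pushed it in. It met a hard stop at the height expected for the pocket floor (TCP about 0.0955 m, 12.6 N). The last view puts its centre at (0.570, -0.199) and about -6.6° yaw. The pocket measured (0.569, -0.199) and -5.9°.
- **Knob:** I gripped the bar and turned it 69° clockwise. The pointer now lies at -52.2°; the spacing of the scale marks puts the long mark at -51.8°. A direct fit to the long mark alone gave -50.1°; either is well within the 9° limit.
- **Light ring:** its index was at 46.2° before I touched the knob and 45.4° afterwards. That is within the measuring noise and well under the 3 mm limit.
- **Goods around:** the ring pack, bar pack and jar came out within about 6 mm of their first positions, close to the detector's accuracy.
- **Robot:** the arm ended clear of everything, with about 0.5 N on the wrist.

The last wrist picture did not show the tin to the detector, and some detector answers for the ring index and pocket were plainly wrong. I relied on outlines fitted by hand for those checks. I found no depth reading for the tin after release; its seated height rests on the hard stop and the outline fit.

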